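Pack the picnic case and snap it shut

ROBOT

A 6-joint arm with a two-finger parallel gripper is mounted at the origin on a cart in front of the work surface, level with it; the furniture and walls round the work are solid. World frame = base frame: x ahead of the robot, y to its left, z up, the work surface at z = 0. Lengths are in m, angles in rad, forces in N, time in s.
With the tool pointing down it reaches from about 0.3 to 0.775 m from the base axis. Payload 14.6 kg.
Tool frame: the origin (TCP) lies midway between the tips of the shut fingers; the grasp point (between the pads) lies 19 mm behind it (grasp_offset is the distance from the TCP to the grasp point, in m); z points along the fingers, y is the line along which they close (so a half turn about z gives the same grasp; the last joint's range is limited). The gripper opens to 94 mm and grips with 3 to 60 N. Pads are 16 mm wide; open, the fingers measure 119 mm over their backs; the gripper's body (75 mm by 177 mm) begins 78 mm behind the grasp point.
Start: joints at [1.236, 0.3, 1.521, -0, 1.321, -0.067], TCP at [0.146, 0.53, 0.205] pointing down, gripper open.
Joint ranges: [-3.03, 3.03], [-0.79, 2.21], [0.23, 2.52], [-1.04, 4.18], [0, 3.07], [-2.55, 2.55]. Speed limits (rad/s): [2.22, 2.22, 2.57, 3.14, 3.14, 3.14].

INTERFACE

Orientations are given as [roll, pitch, yaw] about the fixed x, y, z axes, in that order (R = Rz(yaw) Ry(pitch) Rx(roll)).
In Python, from station import * gives the robot as it stands. The module is installed in compiled form; this text tells all that it offers.
- The arm moves only by the tool send_rows, never from a script. Its argument "rows" is a list of rows, each an object of numbers: "dx", "dy", "dz": the shift along the tool's x, y, z in mm; "roll": the turn about the tool's z in degrees; "jaw": the closure, from -1 (fully open) to 1 (shut). In form: [{"dx": .., "dy": .., "dz": .., "roll": .., "jaw": ..}, ...]. A call has 1 to 12 rows; each row shifts and turns the commanded pose from where the row before left it, along the tool's axes as they then stand; what a row does not reach is not made up. A row lasts 1/12 s, in which the tool goes at most 41.7 mm and 7.16 degrees, less where a joint would pass 70% of its speed; a pose out of reach is approached as far as the arm can. A call is refused whole if a number of a shift passes 41.7 or a number of a turn 7.16, either way. A call with a gripper value outside its range is refused whole. The fingers move at their own pace and stop on an object; "force" is the grip in N (left out, the last holds). Time passes only in rows, so rows that do not move let the fingers close. It gives the time, the measured TCP pose, the force, the opening and the grip force at its end, in the units of the state.
- get_obs(): the state, without advancing time (a new reading comes with each control period).
- camera(name): name is "scene" or "side" or "wrist"; returns a dict with "frame" (480x640x3 uint8, red, green, blue), "z_map" (480x640 float32, m along the optical axis (not along the pixel's ray), 0 where there is no reading), "camera_matrix" (3x3 intrinsics, pixels), "rvec" (rotation vector, rad) and "tvec" (3), from world to camera coordinates, as OpenCV has them. Camera axes: x right, y down, z forward; pixel columns grow to the right and rows downward; lengths in m; the calibration is good to about 2 mm. A picture is of the moment at which its call begins.
- hand_in(): hands the job in; it is judged then, once.
The state is a dict: "time_s": time; "qpos": joint angles; "joint_vel": joint speeds; "tau": joint torques, N m; "ee_pos": TCP position; "eef_rot": TCP orientation; "force": force on the tool from outside, world axes, zero at the start; "moment": the same for the moment, N m; "grip_width": finger opening in m; "grip_force": force on a finger pad.
Only numpy, scipy, OpenCV 4.12 (cv2) and the standard library are available. Lean on these libraries where they do the work, as an engineer would, in place of code of your own. Each camera call takes 0.05 s, during which the arm holds its last target. There are 200 camera calls.

TASK

Pack the grey picnic case for the trip: put the small green mug, still upside down, in its pocket with the handle in the slot, and lay the lemon in the oblong pocket. Then swing the lid over and press it down past its catch until it snaps fully shut, and leave it. Do not knock over or shift the other things on the worktop.

Things in the scene. Friction and masses are not known exactly. Their poses are not given: they have to be found in the camera images.
- case: Grey plastic picnic case, fixed, lid open, its back (hinge) away from the robot. Base 152 (x) x 228 (y) x 28 mm. Origin: centre of the underside; x from front (catch, standing 18 mm proud) to back (hinge), y along the long side, z up. Inside is a tray, top 26 mm up, with two pockets 12 mm deep: for the mug in the -y half, for the lemon in the +y half.
- mug_spot (a point): On the mug pocket's floor, 14 mm above the worktop, at (-12, -54.5) mm in the case's frame, axes as the case's. The seated mug's origin is 52 mm straight above it, its handle toward the case's -y. The pocket is a 71 mm square well, centred 14.5 mm from this point toward +y, with a 24 mm wide handle slot running from it toward -y to 106 mm from the case centre.
- lemon_spot (a point): Centre of the oblong pocket's floor, 14 mm above the worktop, at (-12, 58) mm in the case's frame, axes as the case's. The pocket is 64 (x) x 88 (y) mm.
- lid (a joint): Lid angle: 0 shut, 1.6 to 1.85 rad at the start, 1.9 at most. Shell 152 x 228 x 50 mm, 4 mm walls, 0.25 kg. Hinge friction 0.14 Nm: it stays where left above about 0.4 rad and sinks slowly below. It then rests ajar at about 0.1 on the spring catch; 10 to 15 N pressed down near the middle of the front edge takes it past, and the catch snaps and holds it at 0, its top 78 mm up.
- lid_edge (a point): Middle of the lid's free (front) edge, on its outer face (the top face when shut). Moves with the lid, 160 mm from the hinge axis. Axes are the lid's: when shut as the case's (z out of the outer face, x toward the hinge).
- lid_hinge (a point): On the lid's hinge axis at mid-length: 76 mm behind the case's centre, 28 mm above the worktop. The axis runs along the case's y.
- mug: Small dark green mug, 0.14 kg, standing upside down. Cup 65 mm across at the rim, narrower at the foot, 52 mm tall; handle 12 to 16 mm wide; 94 mm over cup and handle. Origin: at foot level (52 mm above the worktop now), mid-way along the 94 mm. Its own z points down; the handle is on its own -y side (tip 47 mm out), the cup's axis 14.5 mm from the origin along its own +y.
- lemon: Yellow lemon, 78 (its own x) x 55 x 56 mm, 0.11 kg, lying on its side. Origin: centre of its underside at the start.
- lemon_mid (a point): Centre of the lemon; x along its length.
- salt_shaker: Bystander, loose: salt shaker, 44 wide, 90 tall mm. Origin: centre of its underside.
- mustard_jar: Bystander, loose: lidded jar, 60 wide, 85 tall mm. Origin: centre of its underside.
- tin_tuna: Bystander, loose: flat round tin, 86 wide, 40 tall mm. Origin: centre of its underside.
- water_bottle: Bystander, loose: small plastic bottle, 58 wide, 178 tall mm. Origin: centre of its underside.
- honey_jar: Bystander, loose: tall lidded jar, 64 wide, 140 tall mm. Origin: centre of its underside.
- mug_blue: Bystander, loose: large two-tone mug, cup 86 wide, 100 tall without its handle mm. Origin: centre of its underside.

How it is judged:
On the way, in this order (a step that is already met when the one before it is completed fails the run):
1. mug seated rim-down and lemon seated in their pockets, let go, the lid still open (x of mug in the frame of mug_spot between -0.006 and 0.006 m and y of mug in the frame of mug_spot between -0.006 and 0.006 m and z of mug in the frame of mug_spot between 0.048 and 0.056 m and angle between mug's own z axis and vertical above 3.04 rad and x of lemon_mid in the frame of lemon_spot between -0.01 and 0.01 m and y of lemon_mid in the frame of lemon_spot between -0.014 and 0.014 m and z of lemon_mid in the frame of lemon_spot between 0.02 and 0.036 m and value of joint lid above 0.5 rad and contact force between the fingers and mug below 0.05 N and contact force between the fingers and lemon below 0.05 N), for 0.2 s.
2. lid snapped shut (value of joint lid below 0.025 rad), for 0.2 s.
At the end, for the whole second after the job is handed in: Lid shut and holding (under 0.025 rad); mug upside down on its pocket floor (6 mm sideways, 4 mm in height, 0.1 rad of tilt), handle in the slot; lemon in the oblong pocket (centre within 10 mm across, 14 mm along, 8 mm in height); both at rest (x of mug in the frame of mug_spot between -0.006 and 0.006 m and y of mug in the frame of mug_spot between -0.006 and 0.006 m and z of mug in the frame of mug_spot between 0.048 and 0.056 m and angle between mug's own z axis and vertical above 3.04 rad and x of lemon_mid in the frame of lemon_spot between -0.01 and 0.01 m and y of lemon_mid in the frame of lemon_spot between -0.014 and 0.014 m and z of lemon_mid in the frame of lemon_spot between 0.02 and 0.036 m and value of joint lid below 0.025 rad and linear speed of each of mug, lemon below 0.02 m/s); the robot touches nothing.
It fails at once if a bystander is shifted by more than 30 mm or tipped by more than 0.35 rad (distance of any of salt_shaker, mustard_jar, tin_tuna, water_bottle, honey_jar, mug_blue from where it was at the start of the episode above 0.03 m or angle between any of salt_shaker, mustard_jar, tin_tuna, water_bottle, honey_jar, mug_blue's own z axis and vertical above 0.35 rad).
It also fails if it takes over 72 s, if anything falls off the work surface, if the arm or the gripper's body presses on something with over 40 N, if the wrist force passes 120 N, or if a joint passes its speed limit or range.

## Working session

There is one attempt and no reset: what is moved stays moved. The work goes in short steps, Python scripts to look and compute and a tool call to move; the robot and the scene stay as the last step left them, time stands still between calls to the robot, and variables do not carry over. Pictures are saved under pics/ and viewed, at most 10 in all, crops included, and the job is handed in when it is done.

Besides the shell and the picture viewer there is one more tool, called after ">>>" as name(argument=value, ...), one argument or row to a line, values as JSON. send_rows: Moves the arm, as the interface text tells. Its arguments: {"type":"object","properties":{"rows":{"type":"array"},"force":{"type":"number"}},"required":["rows"]}

```bash
mkdir -p pics; cat > h.py <<'E'
from station import *
import numpy as np, cv2
def cam(n):
    c=camera(n); R=cv2.Rodrigues(np.array(c['rvec'],float))[0]; t=np.array(c['tvec'],float).ravel()
    c['R']=R;c['t']=t;return c
def cloud(c):
    K=np.array(c['camera_matrix']);z=c['z_map'];v,u=np.mgrid[:480,:640]
    P=np.stack([(u-K[0,2])/K[0,0]*z,(v-K[1,2])/K[1,1]*z,z],-1)
    W=(P-c['t'])@c['R']; W[z<=0]=np.nan; return W
E
python3 - <<'E'
from h import *
o=get_obs();print(o)
for n in ['scene','side']:
    c=cam(n);cv2.imwrite(f'pics/{n}0.png',c['frame'][:,:,::-1]);np.savez(f'{n}0.npz',W=cloud(c),f=c['frame'])
    print(n,-c['R'].T@c['t'],c['R'][2])
E
```

```text
{'time_s': 0.0, 'qpos': array([ 1.23639876e+00,  3.00502537e-01,  1.52160289e+00,  1.00629741e-05,
        1.32070648e+00, -6.65734308e-02]), 'joint_vel': array([-5.53525528e-04, -5.66137448e-04,  5.50699610e-04, -2.67324045e-04,
        2.29131923e-05, -6.07002026e-04]), 'tau': array([-3.80576123e-03, -5.31789351e+01, -3.52742457e+01,  7.06650387e-02,
        2.43756064e-02, -1.08206891e-04]), 'ee_pos': array([0.14544449, 0.53013593, 0.20485986]), 'eef_rot': array([-3.14037675e+00, -9.08351266e-05,  2.87376597e+00]), 'force': array([-0.60969373,  0.08956982,  0.28096814]), 'moment': array([-0.01378618,  0.02857043,  0.00115154]), 'grip_force': 0.0, 'grip_width': 0.09362599765020962}
scene [-0.03281547 -1.17771794  0.99177467] [ 0.35231245  0.73836771 -0.5750557 ]
side [ 0.03471242 -1.35390769  0.97548084] [ 0.29545998  0.80003836 -0.52215135]
```

View pics/scene0.png

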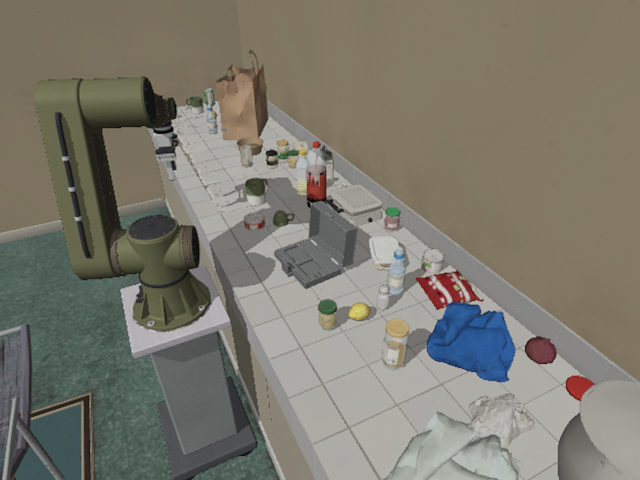

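View pics/side0.png

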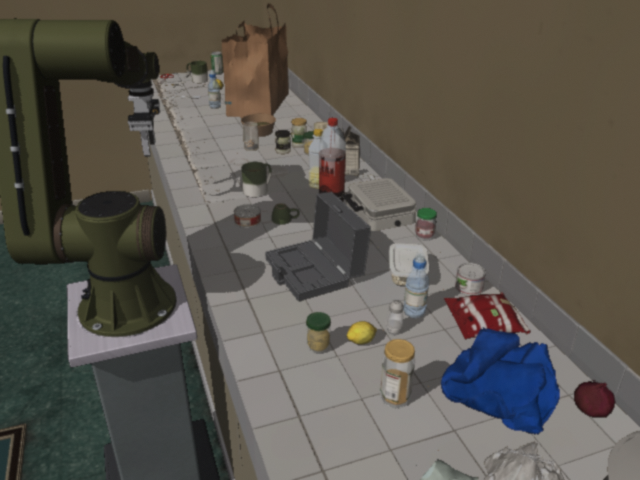

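The scene view shows the green mug at (283,217) with its handle to the right, the case at (312,260), the lemon at (359,311), the mustard jar at (327,314) and the salt shaker at (384,297). The side view agrees, with the mug at (283,213) and the lemon at (361,332).

```bash
python3 - <<'E'
from h import *
S={'scene':dict(mug=(268,206,298,230),lemon=(345,300,372,324),case=(270,195,360,290),must=(314,296,342,332),salt=(374,282,394,312),tuna=(240,210,268,234),bot=(386,246,408,298),honey=(380,316,412,370),blue=(240,174,270,208)),
'side':dict(mug=(268,200,302,226),lemon=(344,318,380,348),case=(262,190,370,300),must=(302,310,334,356),salt=(384,298,406,338),tuna=(230,202,264,230),bot=(403,254,430,322),honey=(378,338,418,410),blue=(236,158,272,200))}
for n in S:
    d=np.load(n+'0.npz');W=d['W'];f=d['f'];hsv=cv2.cvtColor(f,cv2.COLOR_RGB2HSV)
    for k,(a,b,c,e) in S[n].items():
        w=W[b:e,a:c].reshape(-1,3);h=hsv[b:e,a:c].reshape(-1,3)
        m=(w[:,2]>0.008)
        if k=='lemon': m&=(h[:,0]>18)&(h[:,0]<35)&(h[:,1]>120)
        if k=='mug': m&=h[:,2]<110
        if k=='case': m&=(h[:,2]<130)&(h[:,1]<60)
        p=w[m]; 
        print(n,k,m.sum(),np.percentile(p,[1,50,99],axis=0).round(3).tolist())
        if k=='lemon':
            q=p[:,:2];r=cv2.minAreaRect((q*1000).astype(np.float32));print('  rect',r)
        if k=='mug':
            for lo,hi in [(0.008,.02),(.02,.045),(.045,.06)]:
                q=p[(p[:,2]>lo)&(p[:,2]<hi)]; print('  ',lo,len(q),np.percentile(q,[2,50,98],axis=0).round(3).tolist(), cv2.minAreaRect((q[:,:2]*1000).astype(np.float32)))
        if k=='case':
            q=p[(p[:,2]>.021)&(p[:,2]<.034)];print('  base',len(q),cv2.minAreaRect((q[:,:2]*1000).astype(np.float32)))
            q=p[p[:,2]>.06];print('  lid',len(q),cv2.minAreaRect((q[:,:2]*1000).astype(np.float32)),q[:,2].max())
            q=p[(p[:,2]>.15)];print('  lidtop',len(q),np.percentile(q,[2,50,98],axis=0).round(3).tolist())
E
python3 - <<'E'
import cv2
a=cv2.imread('pics/side0.png')[190:350,220:440]
cv2.imwrite('pics/crop.png',cv2.resize(a,None,fx=3.6,fy=3.6,interpolation=cv2.INTER_CUBIC))
E
```

```text
scene mug 221 [[0.483, 0.268, 0.008], [0.51, 0.286, 0.035], [0.57, 0.324, 0.056]]
   0.008 56 [[0.483, 0.268, 0.008], [0.512, 0.282, 0.013], [0.57, 0.325, 0.02]] ((520.0029296875, 294.57476806640625), (65.23505401611328, 92.19837188720703), 60.75254821777344)
   0.02 100 [[0.485, 0.268, 0.021], [0.51, 0.283, 0.034], [0.565, 0.305, 0.044]] ((526.7911376953125, 285.5758972167969), (41.66315841674805, 90.73286437988281), 88.36493682861328)
   0.045 65 [[0.492, 0.276, 0.046], [0.51, 0.295, 0.051], [0.532, 0.318, 0.057]] ((510.80517578125, 297.2308654785156), (40.35466384887695, 51.13331604003906), 11.984004974365234)
scene lemon 202 [[0.484, -0.363, 0.018], [0.503, -0.344, 0.045], [0.546, -0.322, 0.06]]
  rect ((513.0769653320312, -344.33465576171875), (37.27989959716797, 64.03411865234375), 63.893714904785156)
scene case 4243 [[0.397, -0.13, 0.01], [0.572, -0.008, 0.034], [0.756, 0.315, 0.184]]
  base 1474 ((556.3079223632812, 113.92506408691406), (556.3445434570312, 271.99456787109375), 70.86439514160156)
  lid 1563 ((660.97314453125, 99.10003662109375), (451.90167236328125, 187.073165
[... 1695 characters left out ...]
125, 101.37666320800781), (462.4811096191406, 164.53248596191406), 65.32525634765625) 0.19042264967723482
  lidtop 844 [[0.565, -0.117, 0.153], [0.598, -0.024, 0.176], [0.63, 0.109, 0.185]]
side must 886 [[0.383, -0.351, 0.01], [0.407, -0.338, 0.063], [0.437, -0.295, 0.088]]
side salt 511 [[0.588, -0.349, 0.01], [0.604, -0.338, 0.048], [0.665, -0.269, 0.089]]
side tuna 489 [[0.362, 0.282, 0.009], [0.402, 0.312, 0.034], [0.444, 0.376, 0.041]]
side bot 1470 [[0.661, -0.31, 0.01], [0.686, -0.29, 0.071], [0.799, -0.095, 0.176]]
side honey 1929 [[0.481, -0.562, 0.01], [0.502, -0.549, 0.097], [0.541, -0.504, 0.142]]
side blue 831 [[0.437, 0.472, 0.009], [0.478, 0.496, 0.066], [0.545, 0.57, 0.099]]
```

View pics/crop.png

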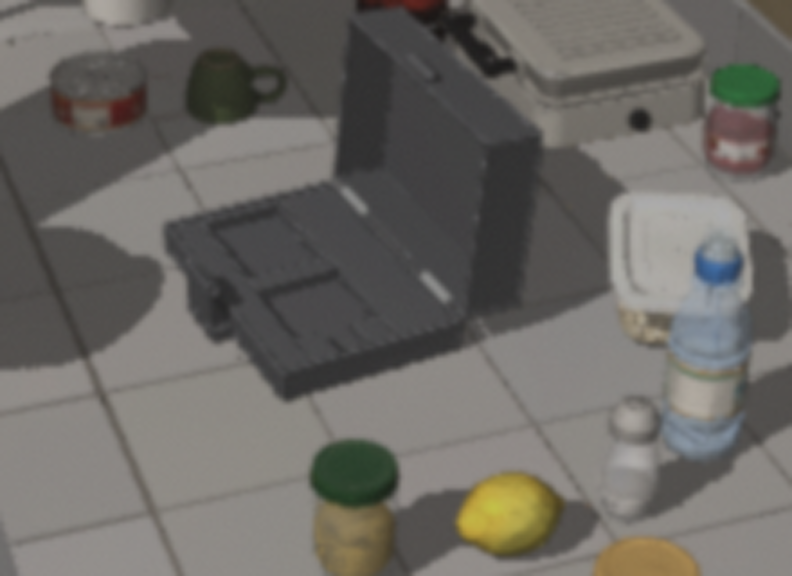

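The crop confirms the geometry: the mug's handle points to world +x, the lid stands open, and the wide pocket with the handle slot is on the near (-y) side. I'll move over the mug and look with the wrist camera.

>>> send_rows(
  rows=[
    {"dx": -20, "dy": -8, "dz": -20, "jaw": -1},
    {"dx": -35, "dy": -12, "dz": -10, "jaw": -1},
    {"dx": -35, "dy": -12, "dz": -10, "jaw": -1},
    {"dx": -35, "dy": -12, "dz": -10, "jaw": -1},
    {"dx": -35, "dy": -12, "dz": -10, "jaw": -1},
    {"dx": -35, "dy": -12, "dz": -10, "jaw": -1},
    {"dx": -35, "dy": -12, "dz": -10, "jaw": -1},
    {"dx": -35, "dy": -12, "dz": -5, "jaw": -1},
    {"dx": -35, "dy": -12, "dz": 0, "jaw": -1},
    {"dx": -35, "dy": -12, "dz": 0, "jaw": -1},
    {"dx": -35, "dy": -12, "dz": 0, "jaw": -1},
    {"dx": -30, "dy": -10, "dz": 0, "jaw": -1},
  ],
)

```text
invalid input at $.rows[0]: expected keys dx, dy, dz, roll, jaw
```

>>> send_rows(
  rows=[
    {"dz": 0},
    {"dz": 0},
    {"dz": 0},
  ],
)

```text
invalid input at $.rows[0]: expected keys dx, dy, dz, roll, jaw
```

```bash
python3 - <<'E'
from h import *
o=get_obs();print(o['ee_pos'],o['eef_rot'],o['qpos'])
c=cam('wrist');cv2.imwrite('pics/w1.png',c['frame'][:,:,::-1]);W=cloud(c);np.savez('w1.npz',W=W,f=c['frame'])
print(-c['R'].T@c['t'],c['R'][2],np.isfinite(W[...,2]).mean(),W[[0,0,479,479,240],[0,639,0,639,320]].round(3))
z=W[...,2];z=z[abs(z)<.008];print('table',np.median(z),len(z))
E
```

```text
[0.14546323 0.53017129 0.20494109] [-3.14052665e+00 -5.04315715e-05  2.87383571e+00] [ 1.23640266e+00  3.00434807e-01  1.52149871e+00 -2.13258823e-05
  1.32072613e+00 -6.66314613e-02]
[0.07771412 0.54946831 0.38485399] [ 0.23301784 -0.0652612  -0.9702802 ] 0.995888671875 [[-0.517 -0.182 -0.755]
 [-0.063  1.483 -0.764]
 [ 0.112  0.491  0.339]
 [ 0.135  0.581  0.34 ]
 [ 0.201  0.515 -0.125]]
table 7.982646221114863e-05 58008
```

View pics/w1.png

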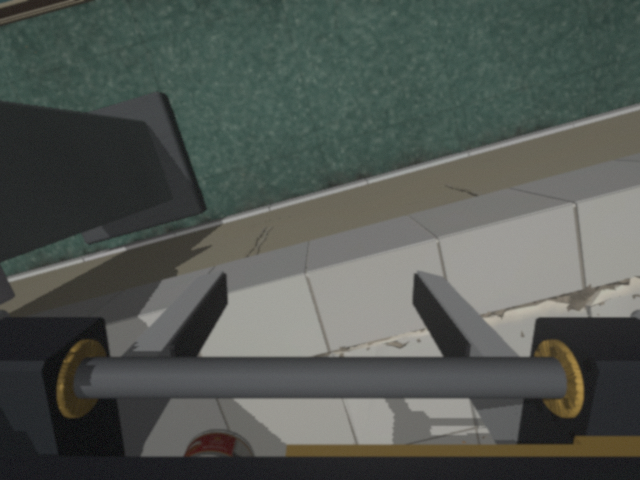

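>>> send_rows(
  rows=[
    {"dx": -20, "dy": -8, "dz": -20, "roll": 0, "jaw": -1},
    {"dx": -35, "dy": -12, "dz": -10, "roll": 0, "jaw": -1},
    {"dx": -35, "dy": -12, "dz": -10, "roll": 0, "jaw": -1},
    {"dx": -35, "dy": -12, "dz": -10, "roll": 0, "jaw": -1},
    {"dx": -35, "dy": -12, "dz": -10, "roll": 0, "jaw": -1},
    {"dx": -35, "dy": -12, "dz": -10, "roll": 0, "jaw": -1},
    {"dx": -35, "dy": -12, "dz": -10, "roll": 0, "jaw": -1},
    {"dx": -35, "dy": -12, "dz": -5, "roll": 0, "jaw": -1},
    {"dx": -35, "dy": -12, "dz": 0, "roll": 0, "jaw": -1},
    {"dx": -35, "dy": -12, "dz": 0, "roll": 0, "jaw": -1},
    {"dx": -35, "dy": -12, "dz": 0, "roll": 0, "jaw": -1},
    {"dx": -30, "dy": -10, "dz": 0, "roll": 0, "jaw": -1},
  ],
)

```text
time_s: 1.15
ee_pos: [0.4964, 0.2897, 0.2902]
eef_rot: [-3.141, -0.0, 2.873]
force: [-0.8, 0.3, -0.9]
grip_width: 0.0943
grip_force: 0.0
```

>>> send_rows(
  rows=[
    {"dx": 0, "dy": 0, "dz": 0, "roll": 0, "jaw": -1},
    {"dx": 0, "dy": 0, "dz": 0, "roll": 0, "jaw": -1},
    {"dx": 0, "dy": 0, "dz": 0, "roll": 0, "jaw": -1},
  ],
)

```text
time_s: 1.4
ee_pos: [0.4943, 0.2917, 0.2902]
eef_rot: [-3.141, -0.001, 2.874]
force: [0.0, 1.2, -0.3]
grip_width: 0.094
grip_force: 0.0
```

```bash
python3 - <<'E'
from h import *
o=get_obs();print(o['ee_pos'],o['eef_rot'],o['qpos'])
c=cam('wrist');cv2.imwrite('pics/w2.png',c['frame'][:,:,::-1]);W=cloud(c);np.savez('w2.npz',W=W,f=c['frame'])
print(-c['R'].T@c['t'],c['R'][2])
z=W[...,2];z=z[abs(z)<.008];print('table',np.median(z),len(z))
E
```

```text
[0.49434507 0.29171907 0.29020303] [-3.14135872e+00 -5.66750850e-04  2.87372997e+00] [ 4.69212970e-01  3.07267547e-01  1.31685493e+00  2.08006795e-04
  1.51804705e+00 -8.33731764e-01]
[0.42664736 0.31085096 0.47013601] [ 0.23275512 -0.06443041 -0.97039877]
table 0.00015032930197499098 170135
```

View pics/w2.png

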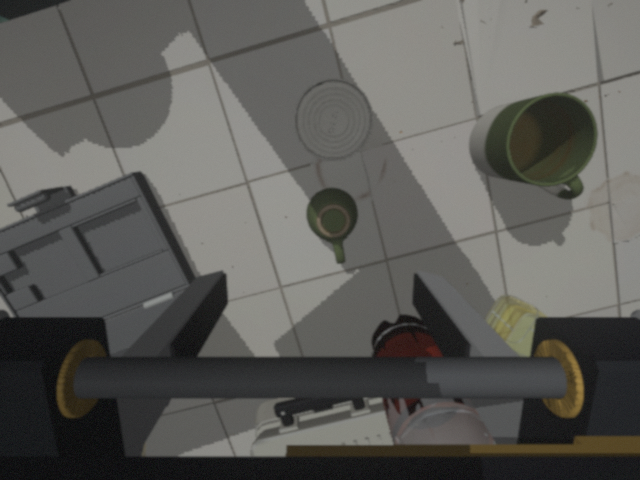

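The wrist view shows the mug cup at (332,213) with its handle tip at (340,262), the tuna tin at (333,119), and the case's +y end on the left.

```bash
python3 - <<'E'
from h import *
d=np.load('w2.npz');W=d['W'];f=d['f']
w=W[180:272,295:365].reshape(-1,3);w=w[(w[:,2]>.006)&(w[:,2]<.07)]
print(len(w),w.min(0),w.max(0))
for lo,hi in [(.006,.014),(.014,.022),(.022,.03),(.03,.038),(.038,.046),(.046,.06)]:
    q=w[(w[:,2]>lo)&(w[:,2]<hi)]
    (c,r)=cv2.minEnclosingCircle((q[:,:2]*1000).astype(np.float32));print(lo,len(q),c,r)
q=w[w[:,2]>.046];print('foot mean',q.mean(0),q[:,2].max(), cv2.fitEllipse(cv2.convexHull((q[:,:2]*1000).astype(np.float32))))
c0=q.mean(0)[:2]
h=w[np.linalg.norm(w[:,:2]-c0,axis=1)>.037];v=h[:,:2].mean(0)-c0
print('handle dir deg',np.degrees(np.arctan2(v[1],v[0])),'tip',np.linalg.norm(h[:,:2]-c0,axis=1).max(),h[:,2].min(),h[:,2].max(),len(h))
# min area rect overall
print(cv2.minAreaRect((w[:,:2]*1000).astype(np.float32)))
# rim circle: farthest points in each direction except handle
a=np.arctan2(w[:,1]-c0[1],w[:,0]-c0[0]);r=np.linalg.norm(w[:,:2]-c0,axis=1)
P=[]
for t in np.arange(-np.pi,np.pi,.15):
    m=(abs(a-t)<.08)
    if abs(np.angle(np.exp(1j*(t-np.arctan2(v[1],v[0])))))>.6 and m.sum(): P.append(w[m][np.argmax(r[m])])
P=np.array(P);A=np.c_[2*P[:,:2],np.ones(len(P))];s=np.linalg.lstsq(A,(P[:,:2]**2).sum(1),rcond=None)[0];print('circle',s[:2],np.sqrt(s[2]+s[0]**2+s[1]**2),P[:,2].round(3))
E
```

```text
2384 [0.47738256 0.27171617 0.00611045] [0.56979629 0.3346915  0.05466212]
0.006 75 (505.99407958984375, 303.2038269042969) 31.562862396240234
0.014 98 (508.8003845214844, 302.9788513183594) 30.943979263305664
0.022 166 (524.5734252929688, 303.096923828125) 45.33460998535156
0.03 500 (523.5655517578125, 301.5216064453125) 42.901676177978516
0.038 343 (511.8347473144531, 303.34771728515625) 28.25801658630371
0.046 1202 (509.22784423828125, 303.3149108886719) 23.002342224121094
foot mean [0.50857956 0.30317883 0.05051133] 0.0546621246697436 ((509.343505859375, 303.0436096191406), (44.75740051269531, 45.373870849609375), 76.43059539794922)
handle dir deg -4.55826246151141 tip 0.0613035691956499 0.024343577356311773 0.0374923531495969 155
((518.4044189453125, 296.3670959472656), (61.69406509399414, 85.80258178710938), 58.33549499511719)
circle [0.50768828 0.30305358] 0.03065939607216835 [0.006 0.006 0.007 0.007 0.006 0.006 0.009 0.007 0.007 0.009 0.009 0.022
 0.023 0.025 0.029 0.029 0.03  0.032 0.03  0.029 0.025 0.021 0.019 0.008
 0.008 0.006 0.01  0.01  0.007 0.007 0.01  0.006 0.009 0.007]
```

>>> send_rows(
  rows=[
    {"dx": -8, "dy": -20, "dz": -5, "roll": 0, "jaw": -1},
    {"dx": -10, "dy": -30, "dz": -5, "roll": 0, "jaw": -1},
    {"dx": -10, "dy": -30, "dz": 0, "roll": 0, "jaw": -1},
    {"dx": -10, "dy": -30, "dz": 0, "roll": 0, "jaw": -1},
    {"dx": -10, "dy": -30, "dz": 0, "roll": 0, "jaw": -1},
    {"dx": -10, "dy": -30, "dz": 0, "roll": 0, "jaw": -1},
    {"dx": -10, "dy": -30, "dz": 0, "roll": 0, "jaw": -1},
    {"dx": -10, "dy": -30, "dz": 0, "roll": 0, "jaw": -1},
    {"dx": -10, "dy": -30, "dz": 0, "roll": 0, "jaw": -1},
    {"dx": -6, "dy": -18, "dz": 0, "roll": 0, "jaw": -1},
    {"dx": 0, "dy": 0, "dz": 0, "roll": 0, "jaw": -1},
    {"dx": 0, "dy": 0, "dz": 0, "roll": 0, "jaw": -1},
  ],
)

```text
time_s: 2.45
ee_pos: [0.5116, -0.001, 0.3007]
eef_rot: [3.141, 0.0, 2.873]
force: [0.3, 0.6, 0.1]
grip_width: 0.0939
grip_force: 0.0
```

```bash
python3 - <<'E'
from h import *
c=cam('wrist');cv2.imwrite('pics/w3.png',c['frame'][:,:,::-1]);W=cloud(c);np.savez('w3.npz',W=W,f=c['frame'])
E
```

>>> send_rows(
  rows=[
    {"dx": -6, "dy": -20, "dz": 0, "roll": 0, "jaw": -1},
    {"dx": -9, "dy": -33, "dz": 0, "roll": 0, "jaw": -1},
    {"dx": -9, "dy": -33, "dz": 0, "roll": 0, "jaw": -1},
    {"dx": -9, "dy": -33, "dz": 0, "roll": 0, "jaw": -1},
    {"dx": -9, "dy": -33, "dz": 0, "roll": 0, "jaw": -1},
    {"dx": -9, "dy": -33, "dz": 0, "roll": 0, "jaw": -1},
    {"dx": -9, "dy": -33, "dz": 0, "roll": 0, "jaw": -1},
    {"dx": -9, "dy": -33, "dz": 0, "roll": 0, "jaw": -1},
    {"dx": -9, "dy": -33, "dz": 0, "roll": 0, "jaw": -1},
    {"dx": -9, "dy": -33, "dz": 0, "roll": 0, "jaw": -1},
    {"dx": -3, "dy": -10, "dz": 0, "roll": 0, "jaw": -1},
    {"dx": 0, "dy": 0, "dz": 0, "roll": 0, "jaw": -1},
  ],
)

```text
time_s: 3.5
ee_pos: [0.5125, -0.3412, 0.2996]
eef_rot: [3.141, -0.001, 2.873]
force: [0.2, 0.5, -0.5]
grip_width: 0.0939
grip_force: 0.0
```

>>> send_rows(
  rows=[
    {"dx": 0, "dy": 0, "dz": 0, "roll": 0, "jaw": -1},
  ],
)

```text
time_s: 3.58
ee_pos: [0.5128, -0.3391, 0.3002]
eef_rot: [3.141, -0.0, 2.875]
force: [0.6, 0.6, -0.2]
grip_width: 0.0941
grip_force: 0.0
```

```bash
python3 - <<'E'
from h import *
c=cam('wrist');W=cloud(c);np.savez('w4.npz',W=W,f=c['frame'])
o=get_obs();print(o['ee_pos'],o['eef_rot'],o['qpos'])
im=np.hstack([cv2.imread('pics/w3.png'),c['frame'][:,:,::-1]]);cv2.imwrite('pics/w34.png',cv2.resize(im,(800,300)))
f=c['frame'];hsv=cv2.cvtColor(f,cv2.COLOR_RGB2HSV)
m=(hsv[...,0]>18)&(hsv[...,0]<36)&(hsv[...,1]>140)&(W[...,2]>.01)&(W[...,2]<.065)
n,l,s,ce=cv2.connectedComponentsWithStats(m.astype(np.uint8));
for k in range(1,n):
    if s[k,4]<400: continue
    p=W[l==k];print(s[k],p.mean(0),p.max(0),cv2.minAreaRect((p[:,:2]*1000).astype(np.float32)))
    u,S,vt=np.linalg.svd(p[:,:2]-p[:,:2].mean(0),full_matrices=False);print(vt[0],np.degrees(np.arctan2(vt[0,1],vt[0,0])),S)
E
```

```text
[ 0.51283644 -0.33870907  0.30055225] [3.14129270e+00 5.31313854e-05 2.87551762e+00] [-6.43413352e-01  4.01990599e-01  1.16768228e+00  2.98431799e-04
  1.57198090e+00 -1.94813431e+00]
[ 303  179   43   58 1636] [ 0.51116874 -0.33402237  0.04895544] [ 0.55097587 -0.31047309  0.05731341] ((514.0079345703125, -336.10870361328125), (52.219017028808594, 57.14785385131836), 46.94072723388672)
[ 0.99978417 -0.02077524] -1.1904194861136925 [0.62833919 0.45174713]
```

View pics/w34.png

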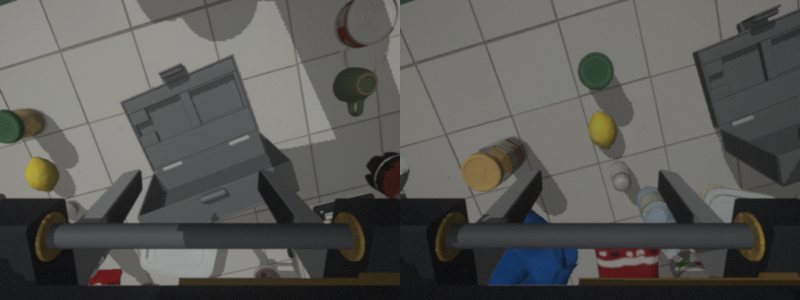

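Left (wrist over the case): tray with two pockets, catch at the top, and the lid standing at the bottom. Right: lemon at about (603,130), with the mustard jar above it and the salt shaker below right.

```bash
python3 - <<'E'
from h import *
d=np.load('w3.npz');W=d['W'];f=d['f'];hsv=cv2.cvtColor(f,cv2.COLOR_RGB2HSV)
reg=np.zeros((480,640),bool);reg[80:300,185:450]=True
z=W[...,2]
for nm,lo,hi,mn in [('base',.020,.034,3000),('floor',.009,.0195,250)]:
    m=reg&(z>lo)&(z<hi)&(hsv[...,1]<70)
    m=cv2.morphologyEx(m.astype(np.uint8),cv2.MORPH_OPEN,np.ones((3,3)))
    n,l,s,ce=cv2.connectedComponentsWithStats(m)
    for k in range(1,n):
        if s[k,4]<mn: continue
        p=W[l==k];print(nm,s[k],p.mean(0).round(4),np.median(p[:,2]),cv2.minAreaRect((p[:,:2]*1000).astype(np.float32)))
m=reg&(z>.02)&(z<.034)
# lid plane: points above .05
m=reg&(z>.06)&(z<.25);p=W[m]
print('lid',len(p),p.min(0),p.max(0))
# lemon
d=np.load('w4.npz');W=d['W'];w=W[170:245,290:360].reshape(-1,3);w=w[(w[:,2]>.012)&(w[:,2]<.07)]
print('lemon',len(w),w.min(0),w.max(0),cv2.minAreaRect((w[:,:2]*1000).astype(np.float32)))
for a in range(-30,31,5):
    t=np.radians(a);e=np.array([[np.cos(t),np.sin(t)],[-np.sin(t),np.cos(t)]]);q=w[:,:2]@e.T;lo,hi=np.percentile(q,[.5,99.5],axis=0);print(a,(hi-lo).round(4),(e.T@((hi+lo)/2)).round(4))
E
```

```text
base [  192    87   233   213 22489] [ 0.5137 -0.0079  0.0279] 0.027166769892839046 ((508.75494384765625, -9.384613037109375), (199.32916259765625, 228.06985473632812), 6.52632474899292)
floor [260 106  39  27 278] [ 0.4044 -0.019   0.0147] 0.014764701477053752 ((402.2113342285156, -21.576616287231445), (13.505897521972656, 49.79767990112305), 8.086121559143066)
floor [ 303  120   86   77 3997] [0.4665 0.0445 0.0147] 0.014667578831825399 ((466.9161376953125, 44.16263198852539), (64.36517333984375, 88.43922424316406), 6.631180763244629)
floor [ 219  152   89   74 3837] [ 0.4784 -0.0602  0.0147] 0.014662087743424507 ((479.79156494140625, -69.24845123291016), (71.39519500732422, 101.53734588623047), 6.44692850112915)
lid 3160 [ 0.55117189 -0.11591082  0.0600059 ] [0.61415631 0.1119936  0.18191057]
lemon 2116 [ 0.47916208 -0.36170159  0.02599059] [ 0.55591997 -0.30726435  0.05731341] ((516.7445678710938, -334.906494140625), (61.84832763671875, 60.630615234375), 44.18879699707031)
-30 [0.0652 0.0553] [ 0.5168 -0.3348]
-25 [0.0672 0.0545] [ 0.5169 -0.3347]
-20 [0.0688 0.0539] [ 0.5168 -0.3347]
-15 [0.0701 0.0526] [ 0.5169 -0.3344]
-10 [0.0714 0.0526] [ 0.5168 -0.3347]
-5 [0.0723 0.0523] [ 0.517  -0.3345]
0 [0.0725 0.0523] [ 0.517  -0.3345]
5 [0.072  0.0525] [ 0.517  -0.3346]
10 [0.0712 0.0527] [ 0.5168 -0.3346]
15 [0.0703 0.0533] [ 0.5168 -0.3347]
20 [0.0689 0.0542] [ 0.5167 -0.3348]
25 [0.0674 0.0549] [ 0.5167 -0.3348]
30 [0.0656 0.0554] [ 0.5167 -0.3347]
```

>>> send_rows(
  rows=[
    {"dx": 0, "dy": 0, "dz": 10, "roll": -5.1, "jaw": -1},
    {"dx": 0, "dy": 0, "dz": 20, "roll": -5.1, "jaw": -1},
    {"dx": 0, "dy": 0, "dz": 30, "roll": -5, "jaw": -1},
    {"dx": -4.7, "dy": 4.2, "dz": 35, "roll": 0, "jaw": -1},
    {"dx": 0, "dy": 0, "dz": 35, "roll": 0, "jaw": -1},
    {"dx": 0, "dy": 0, "dz": 35, "roll": 0, "jaw": -1},
    {"dx": 0, "dy": 0, "dz": 30, "roll": 0, "jaw": -1},
    {"dx": 0, "dy": 0, "dz": 15, "roll": 0, "jaw": -1},
    {"dx": 0, "dy": 0, "dz": 0, "roll": 0, "jaw": -1},
    {"dx": 0, "dy": 0, "dz": 0, "roll": 0, "jaw": -1},
  ],
)

```text
time_s: 4.47
ee_pos: [0.5174, -0.335, 0.0911]
eef_rot: [3.141, -0.0, 3.141]
force: [1.0, -0.3, -0.5]
grip_width: 0.094
grip_force: 0.0
```

>>> send_rows(
  rows=[
    {"dx": -0.5, "dy": 0.5, "dz": 20, "roll": 0, "jaw": -1},
    {"dx": 0, "dy": 0, "dz": 25, "roll": 0, "jaw": -1},
    {"dx": 0, "dy": 0, "dz": 20, "roll": 0, "jaw": -1},
    {"dx": 0, "dy": 0, "dz": 8, "roll": 0, "jaw": -1},
    {"dx": 0, "dy": 0, "dz": 0, "roll": 0, "jaw": -1},
    {"dx": 0, "dy": 0, "dz": 0, "roll": 0, "jaw": 1},
    {"dx": 0, "dy": 0, "dz": 0, "roll": 0, "jaw": 1},
    {"dx": 0, "dy": 0, "dz": 0, "roll": 0, "jaw": 1},
    {"dx": 0, "dy": 0, "dz": 0, "roll": 0, "jaw": 1},
    {"dx": 0, "dy": 0, "dz": 0, "roll": 0, "jaw": 1},
    {"dx": 0, "dy": 0, "dz": 0, "roll": 0, "jaw": 1},
    {"dx": 0, "dy": 0, "dz": 0, "roll": 0, "jaw": 1},
  ],
  force=15,
)

```text
time_s: 5.47
ee_pos: [0.5174, -0.336, 0.0178]
eef_rot: [-3.141, 0.0, 3.139]
force: [-0.3, 0.5, 3.5]
grip_width: 0.0538
grip_force: 15.0
```

>>> send_rows(
  rows=[
    {"dx": 0, "dy": 0, "dz": 0, "roll": 0, "jaw": 1},
    {"dx": 0, "dy": 0, "dz": 0, "roll": 0, "jaw": 1},
    {"dx": 0, "dy": 0, "dz": 0, "roll": 0, "jaw": 1},
    {"dx": 0, "dy": 0, "dz": 0, "roll": 0, "jaw": 1},
  ],
)

```text
time_s: 5.8
ee_pos: [0.5175, -0.336, 0.0177]
eef_rot: [-3.141, 0.0, 3.139]
force: [-0.3, 0.0, 5.8]
grip_width: 0.0539
grip_force: 15.0
```

>>> send_rows(
  rows=[
    {"dx": 0, "dy": 0, "dz": -10, "roll": 0, "jaw": 1},
    {"dx": 0, "dy": 0, "dz": -25, "roll": 0, "jaw": 1},
    {"dx": 0, "dy": 0, "dz": -35, "roll": 0, "jaw": 1},
    {"dx": 0, "dy": 0, "dz": -35, "roll": 0, "jaw": 1},
    {"dx": 0, "dy": 15, "dz": -25, "roll": 0, "jaw": 1},
    {"dx": 5, "dy": 30, "dz": 0, "roll": 0, "jaw": 1},
    {"dx": 5, "dy": 35, "dz": 0, "roll": 0, "jaw": 1},
    {"dx": 5, "dy": 35, "dz": 0, "roll": 0, "jaw": 1},
    {"dx": 5, "dy": 35, "dz": 0, "roll": 0, "jaw": 1},
    {"dx": 5, "dy": 35, "dz": 0, "roll": 0, "jaw": 1},
    {"dx": 5, "dy": 35, "dz": 0, "roll": 0, "jaw": 1},
    {"dx": 5, "dy": 35, "dz": 0, "roll": 0, "jaw": 1},
  ],
)

```text
time_s: 6.8
ee_pos: [0.4823, -0.0794, 0.1479]
eef_rot: [-3.142, 0.0, 3.139]
force: [0.6, 0.4, -0.1]
grip_width: 0.0534
grip_force: 15.0
```

>>> send_rows(
  rows=[
    {"dx": 5, "dy": 35, "dz": 0, "roll": 0, "jaw": 1},
    {"dx": 5, "dy": 35, "dz": 0, "roll": 0, "jaw": 1},
    {"dx": 5, "dy": 35, "dz": 0, "roll": 0, "jaw": 1},
    {"dx": 0, "dy": 20, "dz": 0, "roll": 0, "jaw": 1},
    {"dx": 0, "dy": 0, "dz": 0, "roll": 4, "jaw": 1},
    {"dx": 0, "dy": 0, "dz": 0, "roll": 7, "jaw": 1},
    {"dx": 0, "dy": 0, "dz": 0, "roll": 7, "jaw": 1},
    {"dx": 0, "dy": 0, "dz": 0, "roll": 7, "jaw": 1},
    {"dx": 0, "dy": 0, "dz": 0, "roll": 7, "jaw": 1},
    {"dx": 0, "dy": 0, "dz": 0, "roll": 7, "jaw": 1},
    {"dx": 0, "dy": 0, "dz": 0, "roll": 7, "jaw": 1},
    {"dx": 0, "dy": 0, "dz": 0, "roll": 7, "jaw": 1},
  ],
)

```text
time_s: 7.8
ee_pos: [0.4682, 0.0441, 0.1478]
eef_rot: [-3.142, 0.0, 2.208]
force: [0.2, -0.0, -0.9]
grip_width: 0.0539
grip_force: 15.0
```

>>> send_rows(
  rows=[
    {"dx": 0, "dy": 0, "dz": 0, "roll": 7, "jaw": 1},
    {"dx": 0, "dy": 0, "dz": 0, "roll": 7, "jaw": 1},
    {"dx": 0, "dy": 0, "dz": 0, "roll": 7, "jaw": 1},
    {"dx": 0, "dy": 0, "dz": 0, "roll": 7, "jaw": 1},
    {"dx": 0, "dy": 0, "dz": 0, "roll": 2.4, "jaw": 1},
    {"dx": 0, "dy": 0, "dz": 0, "roll": 0, "jaw": 1},
    {"dx": 0, "dy": 0, "dz": 0, "roll": 0, "jaw": 1},
  ],
)

```text
time_s: 8.38
ee_pos: [0.4682, 0.0441, 0.1477]
eef_rot: [3.142, 0.0, 1.685]
force: [-0.3, -0.6, -2.1]
grip_width: 0.0536
grip_force: 15.0
```

```bash
python3 - <<'E'
from h import *
o=get_obs();y=o['eef_rot'][2];p=o['ee_pos'];print(o['time_s'],p,o['eef_rot'],o['grip_width'],o['force'])
d=np.array([.4669,.0442])-p[:2];print('dx,dy',d@[np.cos(y),np.sin(y)]*1e3,d@[np.sin(y),-np.cos(y)]*1e3,'roll',np.degrees(y-1.684))
c=cam('wrist');W=cloud(c);np.savez('w5.npz',W=W,f=c['frame'])
f=c['frame'];hsv=cv2.cvtColor(f,cv2.COLOR_RGB2HSV)
m=(hsv[...,0]>18)&(hsv[...,0]<36)&(hsv[...,1]>120)&(W[...,2]>.1)&(W[...,2]<.22)
n,l,s,ce=cv2.connectedComponentsWithStats(m.astype(np.uint8));k=1+np.argmax(s[1:,4]);q=W[l==k]
print(s[k],q.min(0),q.max(0),cv2.minAreaRect((q[:,:2]*1000).astype(np.float32)))
cv2.imwrite('pics/w5.png',f[:,:,::-1])
s=cam('scene');S=cloud(s);r=S[195:290,300:360].reshape(-1,3);r=r[(r[:,2]>.15)&(r[:,1]<.13)&(r[:,0]>.55)];print('lid',len(r),r.min(0),r.max(0))
E
```

```text
8.3833 [0.46821078 0.04413624 0.14767714] [3.14153798e+00 1.84062827e-05 1.68538173e+00] 0.05361103727011489 [-0.27840116 -0.58379109 -2.05021328]
dx,dy 0.2132122543103686 -1.2948948674245677 roll 0.07916734191957342
[  261   220   118   137 12451] [0.4397686  0.0187902  0.15118389] [0.49517007 0.08208631 0.18763203] ((467.16815185546875, 51.43113708496094), (54.722084045410156, 61.1062126159668), 8.651573181152344)
lid 555 [ 0.5524997  -0.117793    0.15010657] [0.6409399  0.11458919 0.25907331]
```

View pics/w5.png

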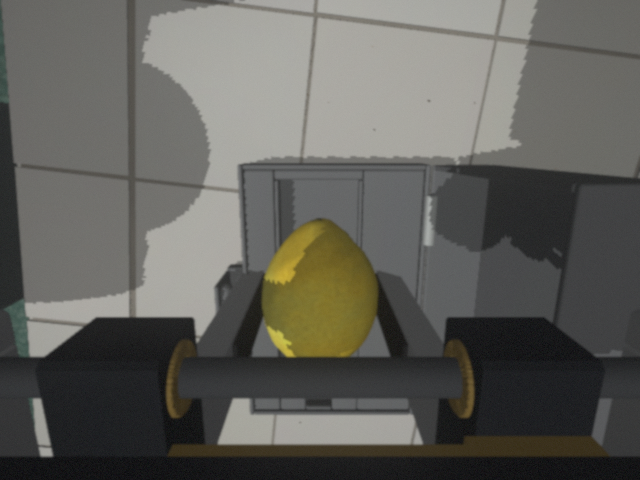

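The lemon is aligned with the oblong pocket (lemon centre near (320,290), pocket edges at columns 277 and 362), so I'll lower it.

>>> send_rows(
  rows=[
    {"dx": 0, "dy": -1.3, "dz": 20, "roll": 0, "jaw": 1},
    {"dx": 0, "dy": 0, "dz": 30, "roll": 0, "jaw": 1},
    {"dx": 0, "dy": 0, "dz": 30, "roll": 0, "jaw": 1},
    {"dx": 0, "dy": 0, "dz": 20, "roll": 0, "jaw": 1},
    {"dx": 0, "dy": 0, "dz": 10, "roll": 0, "jaw": 1},
    {"dx": 0, "dy": 0, "dz": 4, "roll": 0, "jaw": 1},
    {"dx": 0, "dy": 0, "dz": 0, "roll": 0, "jaw": 1},
    {"dx": 0, "dy": 0, "dz": 0, "roll": 0, "jaw": 1},
  ],
)

```text
time_s: 9.15
ee_pos: [0.4676, 0.044, 0.0345]
eef_rot: [3.14, 0.0, 1.684]
force: [0.5, -0.4, -0.1]
grip_width: 0.0538
grip_force: 15.0
```

>>> send_rows(
  rows=[
    {"dx": 0, "dy": 0, "dz": 1.5, "roll": 0, "jaw": 1},
    {"dx": 0, "dy": 0, "dz": 0, "roll": 0, "jaw": 1},
    {"dx": 0, "dy": 0, "dz": 0, "roll": 0, "jaw": -0.3},
    {"dx": 0, "dy": 0, "dz": 0, "roll": 0, "jaw": -0.5},
    {"dx": 0, "dy": 0, "dz": 0, "roll": 0, "jaw": -0.5},
    {"dx": 0, "dy": 0, "dz": 0, "roll": 0, "jaw": -0.5},
    {"dx": 0, "dy": 0, "dz": -5, "roll": 0, "jaw": -0.5},
    {"dx": 0, "dy": 0, "dz": -20, "roll": 0, "jaw": -0.5},
    {"dx": 0, "dy": 0, "dz": -35, "roll": 0, "jaw": -0.5},
    {"dx": 0, "dy": 0, "dz": -35, "roll": 0, "jaw": -1},
    {"dx": 0, "dy": 0, "dz": -25, "roll": 0, "jaw": -1},
    {"dx": 0, "dy": 0, "dz": 0, "roll": 0, "jaw": -1},
  ],
)

```text
time_s: 10.15
ee_pos: [0.469, 0.0441, 0.1573]
eef_rot: [3.134, 0.001, 1.684]
force: [-0.1, 0.1, 0.1]
grip_width: 0.0871
grip_force: 0.0
```

```bash
python3 - <<'E'
from h import *
o=get_obs();y=o['eef_rot'][2];p=o['ee_pos'];print(o['time_s'],p,o['eef_rot'],o['qpos'])
c=cam('wrist');W=cloud(c);np.savez('w6.npz',W=W,f=c['frame']);f=c['frame'];cv2.imwrite('pics/w6.png',f[:,:,::-1]);hsv=cv2.cvtColor(f,cv2.COLOR_RGB2HSV)
m=(hsv[...,0]>18)&(hsv[...,0]<36)&(hsv[...,1]>120)&(W[...,2]>.02)&(W[...,2]<.1)
n,l,s,ce=cv2.connectedComponentsWithStats(m.astype(np.uint8));k=1+np.argmax(s[1:,4]);q=W[l==k]
t=q[q[:,2]>.055].mean(0)
print(s[k],q.min(0),q.max(0),t,cv2.minAreaRect((q[:,:2]*1000).astype(np.float32)))
E
```

```text
10.15 [0.46900965 0.04407801 0.15726593] [3.13360703e+00 7.69934979e-04 1.68356496e+00] [ 1.59296673e-02  1.68194411e-01  1.80155648e+00  6.31553102e-06
  1.16381912e+00 -9.68445133e-02]
[ 283  190   67   93 4581] [ 0.44022947 -0.0004456   0.0213194 ] [0.49325436 0.08105012 0.07162283] [0.46639419 0.04611591 0.06376222] ((466.8929138183594, 43.70167541503906), (56.774993896484375, 67.96440887451172), 35.45133972167969)
```

>>> send_rows(
  rows=[
    {"dx": 20, "dy": 6, "dz": 0, "roll": 0, "jaw": -1},
    {"dx": 35, "dy": 10, "dz": 0, "roll": 0, "jaw": -1},
    {"dx": 35, "dy": 10, "dz": 0, "roll": 0, "jaw": -1},
    {"dx": 35, "dy": 10, "dz": 0, "roll": 0, "jaw": -1},
    {"dx": 35, "dy": 10, "dz": 0, "roll": 0, "jaw": -1},
    {"dx": 35, "dy": 10, "dz": 0, "roll": 0, "jaw": -1},
    {"dx": 35, "dy": 8, "dz": 0, "roll": 0, "jaw": -1},
    {"dx": 23, "dy": 4.5, "dz": 0, "roll": 0, "jaw": -1},
    {"dx": 0, "dy": 0, "dz": 0, "roll": -3.5, "jaw": -1},
    {"dx": 0, "dy": 0, "dz": 0, "roll": -7, "jaw": -1},
    {"dx": 0, "dy": 0, "dz": 0, "roll": -7, "jaw": -1},
    {"dx": 0, "dy": 0, "dz": 0, "roll": -7, "jaw": -1},
  ],
)

```text
time_s: 11.2
ee_pos: [0.5061, 0.3031, 0.1504]
eef_rot: [-3.139, -0.0, 2.118]
force: [-0.7, 0.8, -0.1]
grip_width: 0.0943
grip_force: 0.0
```

>>> send_rows(
  rows=[
    {"dx": 0, "dy": 0, "dz": 0, "roll": -7, "jaw": -1},
    {"dx": 0, "dy": 0, "dz": 0, "roll": -7, "jaw": -1},
    {"dx": 0, "dy": 0, "dz": 0, "roll": -7, "jaw": -1},
    {"dx": 0, "dy": 0, "dz": 0, "roll": -7, "jaw": -1},
    {"dx": 0, "dy": 0, "dz": 0, "roll": -7, "jaw": -1},
    {"dx": 0, "dy": 0, "dz": 0, "roll": -7, "jaw": -1},
    {"dx": 0, "dy": 0, "dz": 0, "roll": -7, "jaw": -1},
    {"dx": 0, "dy": 0, "dz": 0, "roll": -5.4, "jaw": -1},
    {"dx": 0, "dy": 0, "dz": 0, "roll": 0, "jaw": -1},
    {"dx": 0, "dy": 0, "dz": 0, "roll": 0, "jaw": -1},
  ],
)

```text
time_s: 12.03
ee_pos: [0.5063, 0.3029, 0.151]
eef_rot: [-3.141, -0.001, 3.057]
force: [0.7, 0.2, 0.4]
grip_width: 0.0941
grip_force: 0.0
```

```bash
python3 - <<'E'
from h import *
o=get_obs();y=o['eef_rot'][2];p=o['ee_pos'];print(o['time_s'],p,o['eef_rot'],o['qpos'])
d=np.array([.5085,.3032])-p[:2];print('dx,dy',d@[np.cos(y),np.sin(y)]*1e3,d@[np.sin(y),-np.cos(y)]*1e3,'roll',np.degrees(y-3.061))
c=cam('wrist');W=cloud(c);f=c['frame'];cv2.imwrite('pics/w7.png',f[:,:,::-1])
g=(abs(W[...,0]-.52)<.07)&(abs(W[...,1]-.30)<.05)
w=W[g&(W[...,2]>.006)&(W[...,2]<.07)];q=w[w[:,2]>.046];print(len(w),w.min(0),w.max(0),cv2.fitEllipse(cv2.convexHull((q[:,:2]*1000).astype(np.float32))))
c0=q.mean(0)[:2];h=w[np.linalg.norm(w[:,:2]-c0,axis=1)>.037];v=h[:,:2].mean(0)-c0
print(c0,np.degrees(np.arctan2(v[1],v[0])),len(h),h.min(0),h.max(0))
E
```

```text
12.0333 [0.50629211 0.30292648 0.15099304] [-3.14077635e+00 -1.25190225e-03  3.05738620e+00] [ 4.77123107e-01  4.36409776e-01  1.46514685e+00 -2.60371824e-05
  1.24153035e+00 -1.00945884e+00]
dx,dy -2.1770606152989034 0.45825291250955985 roll -0.20705565858526595
4880 [0.471161   0.27214178 0.00603531] [0.56855226 0.334547   0.0544689 ] ((509.50482177734375, 303.27301025390625), (45.122310638427734, 45.5273551940918), 26.788663864135742)
[0.50839621 0.30329063] -4.258737869098474 300 [0.471161   0.29341388 0.00656931] [0.56855226 0.31509624 0.0376949 ]
```

>>> send_rows(
  rows=[
    {"dx": -2.5, "dy": 0.4, "dz": 20, "roll": 0, "jaw": -1},
    {"dx": 0, "dy": 0, "dz": 30, "roll": 0, "jaw": -1},
    {"dx": 0, "dy": 0, "dz": 30, "roll": 0, "jaw": -1},
    {"dx": 0, "dy": 0, "dz": 30, "roll": 0, "jaw": -1},
    {"dx": 0, "dy": 0, "dz": 15, "roll": 0, "jaw": -1},
    {"dx": 0, "dy": 0, "dz": 8, "roll": 0, "jaw": -1},
    {"dx": 0, "dy": 0, "dz": 0, "roll": 0, "jaw": -1},
    {"dx": 0, "dy": 0, "dz": 0, "roll": 0, "jaw": 1},
    {"dx": 0, "dy": 0, "dz": 0, "roll": 0, "jaw": 1},
    {"dx": 0, "dy": 0, "dz": 0, "roll": 0, "jaw": 1},
    {"dx": 0, "dy": 0, "dz": 0, "roll": 0, "jaw": 1},
    {"dx": 0, "dy": 0, "dz": 0, "roll": 0, "jaw": 1},
  ],
  force=20,
)

```text
time_s: 13.08
ee_pos: [0.5094, 0.3034, 0.0196]
eef_rot: [3.141, 0.001, 3.06]
force: [-1.1, -0.2, -0.7]
grip_width: 0.0639
grip_force: 0.0
```

>>> send_rows(
  rows=[
    {"dx": 0, "dy": 0, "dz": 0, "roll": 0, "jaw": 1},
    {"dx": 0, "dy": 0, "dz": 0, "roll": 0, "jaw": 1},
    {"dx": 0, "dy": 0, "dz": -5, "roll": 0, "jaw": 1},
    {"dx": 0, "dy": 0, "dz": -10, "roll": 0, "jaw": 1},
    {"dx": 0, "dy": 0, "dz": -10, "roll": 0, "jaw": 1},
    {"dx": 0, "dy": 0, "dz": 0, "roll": 0, "jaw": 1},
  ],
)

```text
time_s: 13.58
ee_pos: [0.5101, 0.3038, 0.0466]
eef_rot: [3.14, 0.003, 3.061]
force: [1.1, 1.4, -0.4]
grip_width: 0.0589
grip_force: 19.7
```

>>> send_rows(
  rows=[
    {"dx": 0, "dy": 0, "dz": -20, "roll": 0, "jaw": 1},
    {"dx": 0, "dy": 0, "dz": -30, "roll": 0, "jaw": 1},
    {"dx": 0, "dy": 0, "dz": -35, "roll": 0, "jaw": 1},
    {"dx": 0, "dy": -15, "dz": -25, "roll": 0, "jaw": 1},
    {"dx": 0, "dy": -30, "dz": 0, "roll": 0, "jaw": 1},
    {"dx": 0, "dy": -35, "dz": 0, "roll": 0, "jaw": 1},
    {"dx": 0, "dy": -35, "dz": 0, "roll": 0, "jaw": 1},
    {"dx": 0, "dy": -35, "dz": 0, "roll": 0, "jaw": 1},
    {"dx": 0, "dy": -35, "dz": 0, "roll": 0, "jaw": 1},
    {"dx": 0, "dy": -35, "dz": 0, "roll": 0, "jaw": 1},
    {"dx": 0, "dy": -35, "dz": 0, "roll": 0, "jaw": 1},
    {"dx": 0, "dy": -35, "dz": 0, "roll": 0, "jaw": 1},
  ],
)

```text
time_s: 14.58
ee_pos: [0.4852, 0.0127, 0.1544]
eef_rot: [3.142, 0.001, 3.061]
force: [0.8, 0.4, -0.8]
grip_width: 0.0592
grip_force: 19.7
```

>>> send_rows(
  rows=[
    {"dx": 0, "dy": -35, "dz": 0, "roll": 0, "jaw": 1},
    {"dx": 3, "dy": -30, "dz": 0, "roll": 0, "jaw": 1},
    {"dx": 0, "dy": -4, "dz": 0, "roll": 3, "jaw": 1},
    {"dx": 0, "dy": 0, "dz": 0, "roll": 7, "jaw": 1},
    {"dx": 0, "dy": 0, "dz": 0, "roll": 7, "jaw": 1},
    {"dx": 0, "dy": 0, "dz": 0, "roll": 7, "jaw": 1},
    {"dx": 0, "dy": 0, "dz": 0, "roll": 7, "jaw": 1},
    {"dx": 0, "dy": 0, "dz": 0, "roll": 7, "jaw": 1},
    {"dx": 0, "dy": 0, "dz": 0, "roll": 7, "jaw": 1},
    {"dx": 0, "dy": 0, "dz": 0, "roll": 7, "jaw": 1},
    {"dx": 0, "dy": 0, "dz": 0, "roll": 7, "jaw": 1},
    {"dx": 0, "dy": 0, "dz": 0, "roll": 7, "jaw": 1},
  ],
)

```text
time_s: 15.58
ee_pos: [0.4771, -0.0543, 0.1543]
eef_rot: [3.141, 0.0, 1.903]
force: [0.3, -1.0, -1.4]
grip_width: 0.0592
grip_force: 19.7
```

>>> send_rows(
  rows=[
    {"dx": 0, "dy": 0, "dz": 0, "roll": 7, "jaw": 1},
    {"dx": 0, "dy": 0, "dz": 0, "roll": 5.8, "jaw": 1},
    {"dx": 0, "dy": 0, "dz": 0, "roll": 0, "jaw": 1},
    {"dx": 0, "dy": 0, "dz": 0, "roll": 0, "jaw": 1},
    {"dx": 0, "dy": 0, "dz": 0, "roll": 0, "jaw": 1},
  ],
)

```text
time_s: 16.0
ee_pos: [0.4771, -0.0543, 0.1541]
eef_rot: [3.141, 0.0, 1.689]
force: [-0.1, -0.6, -0.8]
grip_width: 0.0589
grip_force: 19.7
```

```bash
cat > held.py <<'E'
from h import *
o=get_obs();y=o['eef_rot'][2];p=o['ee_pos'];print(o['time_s'],p,o['eef_rot'],o['grip_width'])
c=cam('wrist');W=cloud(c);np.savez('w8.npz',W=W,f=c['frame']);f=c['frame'];cv2.imwrite('pics/w8.png',f[:,:,::-1])
f0=p[2]+.034  # foot level expected
g=(np.linalg.norm(W[...,:2]-p[:2],axis=-1)<.026)&(W[...,2]>f0-.012)&(W[...,2]<f0+.02)
q=W[g];e=cv2.fitEllipse(cv2.convexHull((q[:,:2]*1000).astype(np.float32)));print('foot',len(q),q.mean(0),e)
A=np.c_[q[:,:2]-q[:,:2].mean(0),np.ones(len(q))];t=q[q[:,2]>np.percentile(q[:,2],60)]
print('zpct',np.percentile(q[:,2],[5,50,95]))
E
python3 held.py
```

```text
16.0 [ 0.47707175 -0.05426258  0.15408903] [3.14137128e+00 6.07516333e-05 1.68877883e+00] 0.05893964303008911
foot 8725 [ 0.47621407 -0.05063213  0.18443225] ((476.37884521484375, -53.32475280761719), (47.012481689453125, 49.684471130371094), 95.94761657714844)
zpct [0.17793511 0.18475043 0.18789916]
```

View pics/w8.png

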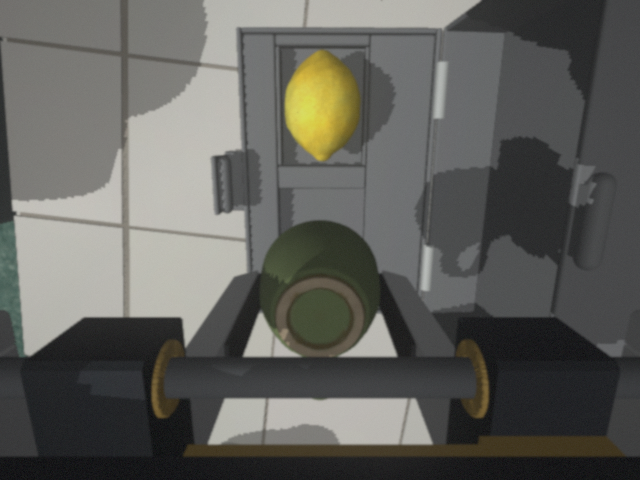

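The lemon lies in its pocket at about (323,105). The mug's foot ring is centred at about (320,316) between the fingers, with the pocket beneath it; I'll fit the ring for exact offset and tilt.

```bash
python3 - <<'E'
from h import *
d=np.load('w8.npz');W=d['W'];f=d['f']
hsv=cv2.cvtColor(f,cv2.COLOR_RGB2HSV);print(hsv[280,320],hsv[310,320],hsv[250,320],hsv[320,280],hsv[320,362])
z=W[...,2]
m=(hsv[...,0]<24)&(hsv[...,1]>25)&(z>.17)&(z<.2);m[:270]=0;m[357:]=0;m[:,:268]=0;m[:,372:]=0
P=[]
for r in range(276,356):
    k=np.where(m[r])[0]
    if len(k): P+= [W[r,k[0]],W[r,k[-1]]]
for c in range(285,355):
    k=np.where(m[:,c])[0]
    if len(k): P+=[W[k[0],c]]
P=np.array(P);print(len(P),P[:,2].min(),P[:,2].max())
for _ in range(3):
    A=np.c_[2*P[:,:2],np.ones(len(P))];s=np.linalg.lstsq(A,(P[:,:2]**2).sum(1),rcond=None)[0];R=np.sqrt(s[2]+s[:2]@s[:2]);e=abs(np.linalg.norm(P[:,:2]-s[:2],axis=1)-R);P=P[e<max(.0012,np.percentile(e,85))]
print('ring',s[:2],R,e.mean())
Q=W[m];A=np.c_[Q[:,:2]-s[:2],np.ones(len(Q))];pl=np.linalg.lstsq(A,Q[:,2],rcond=None)[0];print('tilt slope x,y',pl)
for T,n in [((.4781,-.0541),'cup target')]:
    dd=np.array(T)-s[:2];y=1.6888;print(dd, 'dx,dy',dd@[np.cos(y),np.sin(y)]*1e3,dd@[np.sin(y),-np.cos(y)]*1e3)
# recheck lemon pocket from this view
reg=(z>.009)&(z<.0195);reg[:,:240]=0;reg[:,420:]=0;reg[:40]=0
n,l,st,ce=cv2.connectedComponentsWithStats(cv2.morphologyEx(reg.astype(np.uint8),cv2.MORPH_OPEN,np.ones((3,3))))
for k in range(1,n):
    if st[k,4]>800: p=W[l==k];print(st[k],cv2.minAreaRect((p[:,:2]*1000).astype(np.float32)))
E
```

```text
[ 18  56 100] [40 81 76] [42 78 59] [18 57 99] [20 57 90]
230 0.18436648434156233 0.18884635173460437
ring [ 0.47696546 -0.05448599] 0.01853184804457684 0.0002019672771136497
tilt slope x,y [-0.01069703  0.00674707  0.18715469]
[0.00113454 0.00038599] dx,dy 0.2497367636627818 1.1720941922090822
[ 281   48   43  117 1625] ((451.2509765625, 42.93912887573242), (33.326297760009766, 88.2127685546875), 6.716136932373047)
[325 102  38  64 835] ((486.5598449707031, 27.14162254333496), (29.247915267944336, 49.477237701416016), 5.975208759307861)
[ 279  188   86   48 3063] ((476.3408203125, -39.122779846191406), (71.62934875488281, 40.83229446411133), 6.272129535675049)
```

>>> send_rows(
  rows=[
    {"dx": 0.2, "dy": 1.2, "dz": 15, "roll": 0.3, "jaw": 1},
    {"dx": 0, "dy": 0, "dz": 25, "roll": 0, "jaw": 1},
    {"dx": 0, "dy": 0, "dz": 25, "roll": 0, "jaw": 1},
    {"dx": 0, "dy": 0, "dz": 20, "roll": 0, "jaw": 1},
    {"dx": 0, "dy": 0, "dz": 12, "roll": 0, "jaw": 1},
    {"dx": 0, "dy": 0, "dz": 6, "roll": 0, "jaw": 1},
    {"dx": 0, "dy": 0, "dz": 0, "roll": 0, "jaw": 1},
    {"dx": 0, "dy": 0, "dz": 0, "roll": 0, "jaw": 1},
  ],
)

```text
time_s: 16.72
ee_pos: [0.4785, -0.054, 0.0514]
eef_rot: [3.141, 0.0, 1.681]
force: [-0.9, 0.4, -1.2]
grip_width: 0.0592
grip_force: 19.7
```

>>> send_rows(
  rows=[
    {"dx": 0, "dy": 0, "dz": 4, "roll": 0, "jaw": 1},
    {"dx": 0, "dy": 0, "dz": 4, "roll": 0, "jaw": 1},
    {"dx": 0, "dy": 0, "dz": 3, "roll": 0, "jaw": 1},
    {"dx": 0, "dy": 0, "dz": 3, "roll": 0, "jaw": 1},
    {"dx": 0, "dy": 0, "dz": 0, "roll": 0, "jaw": 1},
    {"dx": 0, "dy": 0, "dz": 0, "roll": 0, "jaw": 1},
  ],
)

```text
time_s: 17.22
ee_pos: [0.4782, -0.0539, 0.0369]
eef_rot: [-3.141, -0.0, 1.68]
force: [-0.4, -0.0, -1.2]
grip_width: 0.0589
grip_force: 19.7
```

>>> send_rows(
  rows=[
    {"dx": 0, "dy": 0, "dz": 2, "roll": 0, "jaw": 1},
    {"dx": 0, "dy": 0, "dz": 2, "roll": 0, "jaw": 1},
    {"dx": 0, "dy": 0, "dz": 0, "roll": 0, "jaw": 1},
    {"dx": 0, "dy": 0, "dz": 0, "roll": 0, "jaw": 1},
  ],
)

```text
time_s: 17.55
ee_pos: [0.4784, -0.054, 0.0333]
eef_rot: [3.141, 0.0, 1.68]
force: [-1.4, -0.2, 4.5]
grip_width: 0.0589
grip_force: 20.1
```

Contact with the floor at the expected height, so I'll release and check.

>>> send_rows(
  rows=[
    {"dx": 0, "dy": 0, "dz": 0, "roll": 0, "jaw": -0.2},
    {"dx": 0, "dy": 0, "dz": 0, "roll": 0, "jaw": -0.6},
    {"dx": 0, "dy": 0, "dz": 0, "roll": 0, "jaw": -0.7},
    {"dx": 0, "dy": 0, "dz": 0, "roll": 0, "jaw": -0.7},
    {"dx": 0, "dy": 0, "dz": 0, "roll": 0, "jaw": -0.7},
    {"dx": 0, "dy": 0, "dz": -10, "roll": 0, "jaw": -0.7},
    {"dx": 0, "dy": 0, "dz": -25, "roll": 0, "jaw": -0.7},
    {"dx": 0, "dy": 0, "dz": -35, "roll": 0, "jaw": -0.7},
    {"dx": 0, "dy": 0, "dz": -35, "roll": 0, "jaw": -0.7},
    {"dx": 0, "dy": 0, "dz": -35, "roll": 0, "jaw": -0.7},
    {"dx": 0, "dy": 0, "dz": -20, "roll": 0, "jaw": -0.7},
    {"dx": 0, "dy": 0, "dz": 0, "roll": 0, "jaw": -0.7},
  ],
)

```text
time_s: 18.55
ee_pos: [0.4798, -0.0542, 0.1982]
eef_rot: [3.134, 0.002, 1.68]
force: [0.5, -0.4, 0.2]
grip_width: 0.0797
grip_force: 0.0
```

```bash
python3 - <<'E'
from h import *
o=get_obs();print(o['time_s'],o['ee_pos'],o['eef_rot'],o['qpos'])
c=cam('wrist');W=cloud(c);f=c['frame'];cv2.imwrite('pics/w9.png',f[:,:,::-1]);np.savez('w9.npz',W=W,f=f)
q=W[(np.linalg.norm(W[...,:2]-[.478,-.054],axis=-1)<.04)&(W[...,2]>.055)&(W[...,2]<.08)]
print('foot',len(q),np.median(q[:,2]),cv2.fitEllipse(cv2.convexHull((q[:,:2]*1000).astype(np.float32))))
hsv=cv2.cvtColor(f,cv2.COLOR_RGB2HSV);h=W[(hsv[...,1]>60)&(W[...,2]>.03)&(W[...,2]<.056)&(abs(W[...,0]-.48)<.03)&(W[...,1]<-.09)&(W[...,1]>-.125)]
print('handle',len(h),h.mean(0) if len(h) else 0)
x=np.array([np.cos(.113),np.sin(.113)]);yv=np.array([-x[1],x[0]]);C=np.array([.4854,-.0120])
for n in ['scene','side','wrist']:
    w=(W if n=='wrist' else cloud(cam(n))).reshape(-1,3);w=w[np.isfinite(w[:,2])]
    e=np.c_[(w[:,:2]-C)@x,(w[:,:2]-C)@yv,w[:,2]]
    e=e[(abs(e[:,1])<110)&(abs(e[:,1])<.1)&(e[:,0]>.07)&(e[:,0]<.2)&(e[:,2]>.05)]
    for lo,hi in [(.06,.1),(.1,.14),(.14,.17),(.17,.2),(.2,.3)]:
        k=e[(e[:,2]>lo)&(e[:,2]<hi)]
        if len(k)>20: print(n,lo,len(k),np.percentile(k[:,0],[2,10,50,98]).round(3),k[:,2].max().round(3))
E
```

```text
18.55 [ 0.47975325 -0.05420235  0.19815357] [3.13426115e+00 2.21795664e-03 1.68002587e+00] [-1.88398944e-01  1.51675180e-01  1.72015819e+00  3.10546343e-05
  1.26209970e+00 -2.97645939e-01]
foot 2454 0.06397297267749491 ((477.7993469238281, -54.29317855834961), (49.2148323059082, 49.83759307861328), 144.1711883544922)
handle 199 [ 0.48256623 -0.09961089  0.04851517]
scene 0.06 227 [0.126 0.128 0.13  0.135] 0.1
scene 0.1 182 [0.13  0.131 0.134 0.138] 0.135
scene 0.17 338 [0.093 0.095 0.117 0.142] 0.192
side 0.06 322 [0.121 0.123 0.126 0.132] 0.1
side 0.1 219 [0.125 0.127 0.129 0.134] 0.14
side 0.17 556 [0.088 0.092 0.114 0.138] 0.191
wrist 0.06 7372 [0.125 0.125 0.127 0.129] 0.1
wrist 0.1 164 [0.128 0.128 0.129 0.129] 0.102
wrist 0.17 29107 [0.09  0.092 0.113 0.138] 0.192
```

View pics/w9.png

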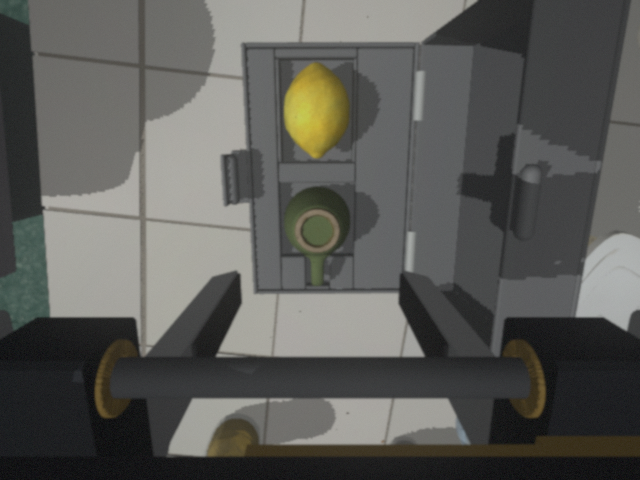

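The mug is seated at about (318,230) with its handle in the slot, and the lemon is centred in its pocket. The lid leans back at about 1.65 rad. I'll check the space behind the lid before putting the fingers there.

```bash
python3 - <<'E'
from h import *
x=np.array([np.cos(.113),np.sin(.113)]);yv=np.array([-x[1],x[0]]);C=np.array([.4854,-.0120])
for n in ['scene0','side0','w9','w6']:
    w=np.load(n+'.npz')['W'].reshape(-1,3);w=w[np.isfinite(w[:,2])]
    e=np.c_[(w[:,:2]-C)@x,(w[:,:2]-C)@yv,w[:,2]]
    for nm,a in [('finger zone',(.145,.2,-.05,.05,.1,.4)),('body zone',(.0,.27,-.06,.06,.215,.5)),('back .2-.3',(.2,.3,-.06,.06,.05,.5))]:
        k=e[(e[:,0]>a[0])&(e[:,0]<a[1])&(e[:,1]>a[2])&(e[:,1]<a[3])&(e[:,2]>a[4])&(e[:,2]<a[5])];print(n,nm,len(k),k.max(0).round(3) if len(k) else '')
E
```

```text
scene0 finger zone 0 
scene0 body zone 0 
scene0 back .2-.3 18 [ 0.289 -0.05   0.059]
side0 finger zone 0 
side0 body zone 0 
side0 back .2-.3 13 [ 0.277 -0.051  0.056]
w9 finger zone 0 
w9 body zone 37247 [ 0.063 -0.006  0.335]
w9 back .2-.3 507 [ 0.276 -0.047  0.056]
w6 finger zone 0 
w6 body zone 1256 [0.035 0.06  0.263]
w6 back .2-.3 0
```

>>> send_rows(
  rows=[
    {"dx": 0, "dy": 0, "dz": -15, "roll": 0, "jaw": 1},
    {"dx": 10, "dy": 0, "dz": -20, "roll": 0, "jaw": 1},
    {"dx": 20, "dy": 0, "dz": -10, "roll": 0, "jaw": 1},
    {"dx": 11, "dy": 0, "dz": 0, "roll": 0, "jaw": 1},
    {"dx": 0, "dy": 0, "dz": 0, "roll": 0, "jaw": 1},
    {"dx": 0, "dy": 0, "dz": 0, "roll": 0, "jaw": 1},
  ],
)

```text
time_s: 19.2
ee_pos: [0.4733, -0.013, 0.2365]
eef_rot: [-3.139, -0.0, 1.681]
force: [-0.1, 0.2, -1.0]
grip_width: 0.0434
grip_force: 0.0
```

>>> send_rows(
  rows=[
    {"dx": 0, "dy": 20, "dz": 0, "roll": 0, "jaw": 1},
    {"dx": 0, "dy": 30, "dz": 0, "roll": 0, "jaw": 1},
    {"dx": 0, "dy": 30, "dz": 0, "roll": 0, "jaw": 1},
    {"dx": 0, "dy": 30, "dz": 0, "roll": 0, "jaw": 1},
    {"dx": 0, "dy": 30, "dz": 0, "roll": 0, "jaw": 1},
    {"dx": 0, "dy": 25, "dz": 0, "roll": 0, "jaw": 1},
    {"dx": 0, "dy": 14, "dz": 0, "roll": 0, "jaw": 1},
    {"dx": 0, "dy": 0, "dz": 0, "roll": 0, "jaw": 1},
    {"dx": 0, "dy": 0, "dz": 0, "roll": 0, "jaw": 1},
  ],
)

```text
time_s: 19.95
ee_pos: [0.6514, 0.0056, 0.2358]
eef_rot: [-3.139, -0.0, 1.68]
force: [-0.9, 0.1, -0.4]
grip_width: 0.0002
grip_force: 0.0
```

>>> send_rows(
  rows=[
    {"dx": 0, "dy": 0, "dz": 15, "roll": 0, "jaw": 1},
    {"dx": 0, "dy": 0, "dz": 25, "roll": 0, "jaw": 1},
    {"dx": 0, "dy": 0, "dz": 25, "roll": 0, "jaw": 1},
    {"dx": 0, "dy": 0, "dz": 16, "roll": 0, "jaw": 1},
    {"dx": 0, "dy": 0, "dz": 0, "roll": 0, "jaw": 1},
    {"dx": 0, "dy": 0, "dz": 0, "roll": 0, "jaw": 1},
  ],
)

```text
time_s: 20.45
ee_pos: [0.6509, 0.0059, 0.1569]
eef_rot: [-3.14, -0.0, 1.68]
force: [0.3, 0.3, 0.6]
grip_width: 0.0007
grip_force: 0.0
```

>>> send_rows(
  rows=[
    {"dx": 0, "dy": -9, "dz": 1.5, "roll": 0, "jaw": 1},
    {"dx": 0, "dy": -9, "dz": 1.5, "roll": 0, "jaw": 1},
    {"dx": 0, "dy": -12, "dz": -4, "roll": 0, "jaw": 1},
    {"dx": 0, "dy": -12, "dz": -4, "roll": 0, "jaw": 1},
    {"dx": 0, "dy": -9, "dz": -2, "roll": 0, "jaw": 1},
    {"dx": 0, "dy": -9, "dz": -2, "roll": 0, "jaw": 1},
    {"dx": 0, "dy": -9, "dz": -0.5, "roll": 0, "jaw": 1},
    {"dx": 0, "dy": -9, "dz": -0.5, "roll": 0, "jaw": 1},
    {"dx": 0, "dy": -9, "dz": 0.5, "roll": 0, "jaw": 1},
    {"dx": 0, "dy": -9, "dz": 0.5, "roll": 0, "jaw": 1},
    {"dx": 0, "dy": -9, "dz": 2, "roll": 0, "jaw": 1},
    {"dx": 0, "dy": -9, "dz": 2, "roll": 0, "jaw": 1},
  ],
)

```text
time_s: 21.45
ee_pos: [0.5386, -0.0064, 0.1642]
eef_rot: [3.138, 0.001, 1.68]
force: [0.3, -0.2, 1.6]
grip_width: 0.0007
grip_force: 0.8
```

```bash
cat > lid.py <<'E'
from h import *
x=np.array([np.cos(.113),np.sin(.113)]);yv=np.array([-x[1],x[0]]);C=np.array([.4854,-.0120])
o=get_obs();p=o['ee_pos'];print(o['time_s'],'case',((p[:2]-C)@x).round(4),((p[:2]-C)@yv).round(4),p[2].round(4),o['force'].round(1))
for n in ['scene','side']:
    c=cam(n);w=cloud(c).reshape(-1,3);w=w[np.isfinite(w[:,2])]
    e=np.c_[(w[:,:2]-C)@x,(w[:,:2]-C)@yv,w[:,2]]
    e=e[(abs(e[:,0])<.15)&(e[:,1]<-.04)&(e[:,1]>-.1)&(e[:,2]<.22)]
    for a in np.arange(-.14,.14,.02):
        k=e[abs(e[:,0]-a)<.005]
        if len(k): print(round(a,2),np.percentile(k[:,2],97).round(3),end=' ')
    print()
    cv2.imwrite(f'pics/{n}_lid.png',c['frame'][:,:,::-1])
E
python3 lid.py
```

```text
21.45 case 0.0535 -0.0005 0.1642 [ 0.3 -0.2  1.6]
-0.14 0.007 -0.12 0.005 -0.1 0.005 -0.08 0.007 -0.06 0.032 -0.04 0.052 -0.02 0.067 0.0 0.164 0.02 0.181 0.04 0.185 0.06 0.032 0.08 0.037 0.1 0.004 0.12 0.007 0.14 0.006 
-0.14 0.002 -0.12 0.002 -0.1 0.001 -0.08 0.029 -0.06 0.03 -0.04 0.058 -0.02 0.064 0.0 0.165 0.02 0.179 0.04 0.17 0.06 0.03 0.08 0.092 0.1 0.034 0.12 0.003 0.14 0.002
```

>>> send_rows(
  rows=[
    {"dx": 0, "dy": -9, "dz": 3, "roll": 0, "jaw": 1},
    {"dx": 0, "dy": -9, "dz": 3.5, "roll": 0, "jaw": 1},
    {"dx": 0, "dy": -9, "dz": 4.5, "roll": 0, "jaw": 1},
    {"dx": 0, "dy": -8, "dz": 4.5, "roll": 0, "jaw": 1},
    {"dx": 0, "dy": -9.6, "dz": 6.5, "roll": 0, "jaw": 1},
    {"dx": 0, "dy": -9.6, "dz": 7.4, "roll": 0, "jaw": 1},
    {"dx": 0, "dy": -9.6, "dz": 8, "roll": 0, "jaw": 1},
    {"dx": 0, "dy": -7.8, "dz": 9, "roll": 0, "jaw": 1},
    {"dx": 0, "dy": -7.8, "dz": 9.5, "roll": 0, "jaw": 1},
    {"dx": 0, "dy": -6, "dz": 9, "roll": 0, "jaw": 1},
    {"dx": 0, "dy": 0, "dz": 0, "roll": 0, "jaw": 1},
    {"dx": 0, "dy": 0, "dz": 0, "roll": 0, "jaw": 1},
  ],
)

```text
time_s: 22.55
ee_pos: [0.4539, -0.0155, 0.0975]
eef_rot: [3.141, 0.0, 1.68]
force: [0.0, -0.6, 1.4]
grip_width: 0.0004
grip_force: 0.0
```

```bash
python3 lid.py
```

```text
22.55 case -0.0317 0.0001 0.0975 [ 0.  -0.6  1.4]
-0.14 0.005 -0.12 0.006 -0.1 0.005 -0.08 0.006 -0.06 0.098 -0.04 0.098 -0.02 0.096 0.0 0.094 0.02 0.092 0.04 0.09 0.06 0.087 0.08 0.083 0.1 0.004 0.12 0.003 0.14 0.007 
-0.14 0.002 -0.12 0.001 -0.1 0.002 -0.08 0.063 -0.06 0.095 -0.04 0.095 -0.02 0.094 0.0 0.089 0.02 0.088 0.04 0.086 0.06 0.084 0.08 0.079 0.1 0.003 0.12 0.003 0.14 0.002
```

>>> send_rows(
  rows=[
    {"dx": 0, "dy": 0, "dz": -6, "roll": 0, "jaw": 1},
    {"dx": 0, "dy": -15, "dz": -3, "roll": 0, "jaw": 1},
    {"dx": 0, "dy": -14, "dz": 0, "roll": 0, "jaw": 1},
    {"dx": 0, "dy": 0, "dz": 3, "roll": 0, "jaw": 1},
    {"dx": 0, "dy": 0, "dz": 4, "roll": 0, "jaw": 1},
    {"dx": 0, "dy": 0, "dz": 4, "roll": 0, "jaw": 1},
    {"dx": 0, "dy": 0, "dz": 4, "roll": 0, "jaw": 1},
    {"dx": 0, "dy": 0, "dz": 4, "roll": 0, "jaw": 1},
    {"dx": 0, "dy": 0, "dz": 0, "roll": 0, "jaw": 1},
  ],
)

```text
time_s: 23.4
ee_pos: [0.4246, -0.0186, 0.0863]
eef_rot: [-3.14, -0.0, 1.68]
force: [-0.1, 0.5, -0.4]
grip_width: 0.0007
grip_force: 0.0
```

>>> send_rows(
  rows=[
    {"dx": 0, "dy": 0, "dz": 2, "roll": 0, "jaw": 1},
    {"dx": 0, "dy": 0, "dz": 2, "roll": 0, "jaw": 1},
    {"dx": 0, "dy": 0, "dz": 2, "roll": 0, "jaw": 1},
    {"dx": 0, "dy": 0, "dz": 2, "roll": 0, "jaw": 1},
    {"dx": 0, "dy": 0, "dz": 0, "roll": 0, "jaw": 1},
  ],
)

```text
time_s: 23.82
ee_pos: [0.425, -0.0185, 0.0788]
eef_rot: [3.141, -0.0, 1.68]
force: [0.2, -0.0, 0.7]
grip_width: 0.0004
grip_force: 0.0
```

```bash
python3 lid.py
```

```text
23.8167 case -0.0608 0.0003 0.0788 [ 0.2 -0.   0.7]
-0.14 0.004 -0.12 0.005 -0.1 0.004 -0.08 0.074 -0.06 0.084 -0.04 0.086 -0.02 0.086 0.0 0.086 0.02 0.086 0.04 0.086 0.06 0.084 0.08 0.082 0.1 0.006 0.12 0.007 0.14 0.006 
-0.14 0.002 -0.12 0.002 -0.1 0.001 -0.08 0.077 -0.06 0.081 -0.04 0.083 -0.02 0.082 0.0 0.082 0.02 0.084 0.04 0.083 0.06 0.081 0.08 0.073 0.1 0.003 0.12 0.002 0.14 0.002
```

The lid's top is level now. I'll give it one firm press to be sure, then retreat.

>>> send_rows(
  rows=[
    {"dx": 0, "dy": 0, "dz": 1.5, "roll": 0, "jaw": 1},
    {"dx": 0, "dy": 0, "dz": 1.5, "roll": 0, "jaw": 1},
    {"dx": 0, "dy": 0, "dz": 0, "roll": 0, "jaw": 1},
    {"dx": 0, "dy": 0, "dz": 0, "roll": 0, "jaw": 1},
  ],
)

```text
time_s: 24.25
ee_pos: [0.425, -0.0186, 0.0781]
eef_rot: [3.141, 0.0, 1.68]
force: [-15.7, 1.2, 38.4]
grip_width: 0.0007
grip_force: 19.5
```

>>> send_rows(
  rows=[
    {"dx": 0, "dy": 0, "dz": -10, "roll": 0, "jaw": 1},
    {"dx": 0, "dy": 0, "dz": -30, "roll": 0, "jaw": 1},
    {"dx": 0, "dy": 0, "dz": -40, "roll": 0, "jaw": 1},
    {"dx": 0, "dy": 0, "dz": -40, "roll": 0, "jaw": 1},
    {"dx": 0, "dy": 0, "dz": -20, "roll": 0, "jaw": 1},
    {"dx": 0, "dy": 0, "dz": 0, "roll": 0, "jaw": 1},
    {"dx": 0, "dy": 0, "dz": 0, "roll": 0, "jaw": 1},
    {"dx": 0, "dy": 0, "dz": 0, "roll": 0, "jaw": 1},
  ],
)

```text
time_s: 24.92
ee_pos: [0.4243, -0.0185, 0.2149]
eef_rot: [-3.14, -0.0, 1.68]
force: [0.3, 0.2, -0.5]
grip_width: 0.0008
grip_force: 0.0
```

```bash
python3 - <<'E'
from h import *
x=np.array([np.cos(.113),np.sin(.113)]);yv=np.array([-x[1],x[0]]);C=np.array([.4854,-.0120])
w=np.concatenate([cloud(cam(n)).reshape(-1,3) for n in ['wrist','side']][:1]);w=w[np.isfinite(w[:,2])]
e=np.c_[(w[:,:2]-C)@x,(w[:,:2]-C)@yv,w[:,2]];e=e[(abs(e[:,0])<.068)&(abs(e[:,1])<.105)&(e[:,2]>.05)&(e[:,2]<.11)]
print(len(e),np.linalg.lstsq(np.c_[e[:,:2],np.ones(len(e))],e[:,2],rcond=None)[0],np.median(e[:,2]))
a=cam('side')['frame'];b=np.load('side0.npz')['f'];cv2.imwrite('pics/fin.png',np.hstack([b[140:440,210:460],a[140:440,210:460]])[:,:,::-1])
E
```

```text
33839 [-0.0020173  -0.00184262  0.08035981] 0.08039768776367252
```

View pics/fin.png

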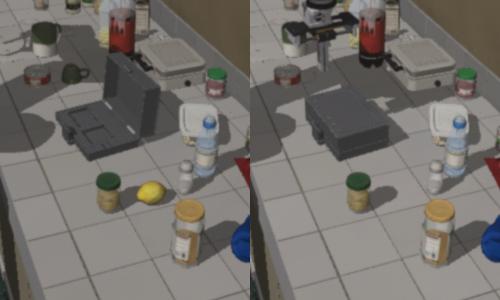

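The lid is shut flat (slope 0.002 rad), and the before-and-after crops show the bystanders where they were.

```bash
python3 -c "
from station import *
print(hand_in())"
```

```text
the job is handed in; nothing more can be done
None
```

The mug and lemon are seated in their pockets, the lid is snapped shut (measured slope 0.002 rad), the bystanders look unmoved, and the job was handed in at about 25 s of the 72 s allowed; no verdict came back.

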